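Connect an air outlet: push the riser home and snap its clip shut with pliers

ROBOT

A 7-joint arm with a two-finger parallel gripper is mounted at the origin on a cart in front of the work surface, level with it; the furniture and walls round the work are solid. World frame = base frame: x ahead of the robot, y to its left, z up, the work surface at z = 0. Lengths are in m, angles in rad, forces in N, time in s.
With the tool pointing down it reaches from about 0.35 to 0.9 m from the base axis. Payload 8.1 kg.
Tool frame: the origin (TCP) lies midway between the tips of the shut fingers; the grasp point (between the pads) lies 19 mm behind it; z points along the fingers, y is the line along which they close (so a half turn about z gives the same grasp; the last joint's range is limited). The gripper opens to 92 mm and grips with 3 to 60 N. Pads are 19 mm wide; open, the fingers measure 130 mm over their backs; the gripper's body (75 mm by 190 mm) begins 47 mm behind the grasp point.
Start: joints at [-1.204, 0.434, 0.025, 1.573, -0.012, 1.134, -0.075], TCP at [0.283, 0.557, 0.196] pointing down, gripper open.
Joint ranges: [-2.62, 2.62], [-0.44, 2.09], [-1.27, 1.32], [0.08, 2.57], [-1.32, 4.46], [0.12, 2], [-2.74, 2.74]. Speed limits (rad/s): [2.22, 2.22, 3.01, 3.01, 3.14, 3.14, 3.14].

INTERFACE

Orientations are given as a rotation vector (axis times angle).
In Python, from cell import arm gives the robot as it stands.
- The arm moves only by the tool send_rows, never from a script. Its argument "increments" is a list of rows, each a list of 3 entries, a list of its own where there are three numbers: the finger opening in cm, from 0 to 9.18, then the shift along the tool's x, y, z in cm, then the turn, a rotation vector about the tool's x, y, z in rad. A call has 1 to 5 rows; each row shifts and turns the commanded pose from where the row before left it, along the tool's axes as they then stand; what a row does not reach is not made up. A row lasts 1/10 s, in which the tool goes at most 50 mm and 8.59 degrees, less where a joint would pass 70% of its speed; a pose out of reach is approached as far as the arm can. A call is refused whole if a number of a shift passes 5 or a number of a turn 0.15, either way. A call with a gripper value outside its range is refused whole. The fingers move at their own pace and stop on an object; "force" is the grip in N (left out, the last holds). Time passes only in rows, so rows that do not move let the fingers close. It gives the time, the measured TCP pose, the force, the opening and the grip force at its end, in the units of the state.
- arm.observe(): the state, without advancing time (a new reading comes with each control period).
- arm.get_image(name): name is "side" or "top"; returns the picture (480x640x3 uint8, red, green, blue); there is no depth.
- arm.camera_params(name): a dict with "camera_matrix" (3x3 intrinsics, pixels), "R" (3x3) and "t" (3): a world point X has camera coordinates R X + t. Camera axes: x right, y down, z forward; pixel columns grow to the right and rows downward; lengths in m; the calibration is good to about 2 mm. A picture is of the moment at which its call begins. camera_params takes no time and is no camera call.
- arm.sign_off(): hands the job in; it is judged then, once.
The state is a dict: "clock": time; "joints": joint angles; "dq": joint speeds; "joint_efforts": joint torques, N m; "position": TCP position; "ee_rot": TCP orientation; "force": force on the tool from outside, world axes, zero at the start; "ft_torque": the same for the moment, N m; "width": opening from 0.0 (shut) to 1.0 (fully open); "gripper_force": force on a finger pad.
Only numpy, scipy, OpenCV 4.12 (cv2) and the standard library are available. Lean on these libraries where they do the work, as an engineer would, in place of code of your own. Each camera call takes 0.05 s, during which the arm holds its last target. There are 200 camera calls.

TASK

Connect the air outlet on the bench: first press its upright riser tube straight down into the push-fit socket, past the drag of the seal, until it bottoms; then lift the red-handled clip pliers out of their tray by the joint, lay them flat on the bench, let go and take them again across both handles. With the pliers, squeeze the two lugs of the orange clip on the socket together until the clip clicks shut, touching the clip with nothing but the pliers and without crushing it. Finally lay the pliers flat on the bench again and leave the other things where they stand.

Things in the scene. Friction and masses are not known exactly. Their poses are not given: they have to be found in the camera images.
- air_block: Blue air outlet block on a steel foot 62 x 104 mm, fixed; gauge on its left, to y = 75 mm, 44 mm high. Origin on the bench on the axis of socket and riser; z up; the clip's lugs stick out towards its -x. A brass sleeve, 24 mm diameter, stands up to 78 mm height, with the blue collet ring of the push-fit in its mouth, round the riser.
- riser (a joint): How far the riser (12 mm tube) is pushed in, m: 0 drawn up, 0.026 bottomed, starts at 0 to 0.008; it slides only straight down and stays where left. The seal drags about 11 N all the way, then it stops hard at the bottom. A black mark round the tube reaches the collet ring when it is home.
- riser_top (a point): Centre of the flat top of the steel coupler on the riser's head, 22 mm diameter; 191 mm above the bench when drawn up, 165 mm when home. Press straight down on it, with closed fingers for example.
- clip_left (a joint): How far the left half of the orange snap clip is closed, rad; the right half moves as its mirror image. 0 open, 0.13 clicked shut. It springs back open until it passes the catch at about 0.085, then snaps home and stays. The click takes about 14 N on each lug near its tip; then it gives way.
- clip_lugs (a point): Middle between the clip's two lugs, 62 mm above the bench, 26 mm in front of the riser's axis. The lugs are upright plates, 12 mm high (z 56 to 68), 16 to 34 mm in front of the axis, side by side across air_block's y; over their outer sides 25 mm at the tips when open, 13 mm when shut. Bench and air in front of them are free. More than 45 N on a lug crushes the clip.
- clip_centre (a point): Centre of the clip's ring on the riser's axis, 62 mm above the bench; ring 33 mm outside diameter, hinge at the rear.
- pliers: Clip pliers, 173 mm long, about 0.15 kg, red handle sleeves, sprung open; lies in the tray, underside 3 mm over the bench. Origin on the underside below the joint pin; x to the jaw tips, z up. Open, it is symmetrical about x. Jaw tips at x = 55 mm, handle ends at x = -118 mm (78 mm wide there). 18 mm thick at joint and handles, jaws z 2 to 16 mm. Balances at x = -58 mm.
- pliers_joint (a point): Middle of the joint, 9 mm above the underside: a block 24 mm wide across the pliers and 24 mm long, the only place that fingers can grasp while the pliers lie in the tray (from above, across).
- pliers_grip (a point): Middle between the handles, 55 mm behind the joint, 9 mm above the underside. Handles 57 mm wide here over their outer sides when open. Squeezing them here closes the jaws: 6 N to begin, 12 N at 34 mm (jaws parallel, 14 mm apart, as the shut clip), end 27 mm. Carry them squeezed only to 51 to 53 mm, so that the jaws stay open; the click takes 18 to 23 N in all. They spring open again.
- pliers_mouth (a point): Middle between the jaws, 50 mm ahead of the joint, 9 mm above the underside: bring it to the middle of the lugs. The jaws gape 37 mm at the tips and 32 mm at x = 43 mm when open; 31 mm at the tips when the handles are squeezed to 52 mm. Some 40 N on the handles would crush the clip.
- tray: Black fitted tool tray on a grey base, 21 mm high, fixed. Origin on the bench under the joint of the pliers, axes as the pliers'; reaches from x = -135 to 71 mm, y = -98 to 64 mm. Its pockets close round handles and jaws, flush with their tops; a channel 36 mm wide crosses it at the joint, 128 mm long in y, floor 3 mm up, for the fingers. A tyre lever and a cap in it are fixed.
- tub: Kraft-paper tub with dark lid, 65 mm diameter, 88 mm high; bystander, upright, origin under its centre.
- jar_a: Clear jar with pale lid, 48 mm diameter, 82 mm high; bystander, origin under its centre.
- jar_b: Clear jar with pale lid, 56 mm diameter, 76 mm high; bystander, origin under its centre.
- bottle: Pale squeeze bottle with dark nozzle, 47 mm diameter, 137 mm high; bystander, origin under its centre.
- tin: Green and white flat tin, 45 x 79 x 20 mm; bystander, origin under its centre.
Mind the look-alikes: they are no part of the job. There is more than one size of the pliers; the one meant has the size given above.

How it is judged:
By the outcome, as a careful person would: the job done as asked, in the order asked, and still so for the second after the job is handed in, with the robot touching nothing.
It also fails if it takes over 67 s, if anything falls off the work surface, if the arm or the gripper's body presses on something with over 40 N, if the wrist force passes 120 N, or if a joint passes its speed limit or range.

## Working session

There is one attempt and no reset: what is moved stays moved. The work goes in short steps, Python scripts to look and compute and a tool call to move; the robot and the scene stay as the last step left them, time stands still between calls to the robot, and variables do not carry over. Pictures are saved under pics/ and viewed, at most 10 in all, crops included, and the job is handed in when it is done.

Besides the shell and the picture viewer there is one more tool, called after "Call:" in YAML: its name, and indented under it one key for each argument. send_rows: Moves the arm, as the interface text tells. Its arguments: {"type":"object","properties":{"increments":{"type":"array"},"force":{"type":"number"}},"required":["increments"]}

```bash
ls; mkdir -p pics; python3 - <<'E'
from cell import arm
import cv2, numpy as np
for n in("top","side"):
    cv2.imwrite(f"pics/{n}0.png",arm.get_image(n)[:,:,::-1])
    p=arm.camera_params(n);print(n,p)
print(arm.observe())
E
```

```text
pics
top {'camera_matrix': array([[483.443695  ,   0.        , 321.90349047],
       [  0.        , 483.443695  , 242.3881169 ],
       [  0.        ,   0.        ,   1.        ]]), 'R': array([[ 0.01006152, -0.99985772,  0.0135392 ],
       [-0.99062069, -0.01181191, -0.13612911],
       [ 0.13626966, -0.01204255, -0.99059858]]), 't': array([0.03627108, 0.64340088, 1.22075856])}
side {'camera_matrix': array([[461.89332152,   0.        , 324.81733245],
       [  0.        , 461.89332152, 237.01376405],
       [  0.        ,   0.        ,   1.        ]]), 'R': array([[-9.96073301e-01,  8.85290612e-02, -7.63825105e-04],
       [ 5.43912847e-02,  6.05123576e-01, -7.94271393e-01],
       [-6.98538922e-02, -7.91194074e-01, -6.07562647e-01]]), 't': array([0.58996848, 0.0561438 , 1.43503366])}
{'clock': 0.1, 'joints': array([-1.20361989,  0.43516701,  0.02496902,  1.5740049 , -0.01158472,
        1.13399192, -0.075108  ]), 'dq': array([-4.51094249e-05, -2.46575838e-03, -8.88442801e-04, -3.89230565e-04,
       -1.20067425e-03, -4.67575758e-04, -6.38184774e-07]), 'joint_efforts': array([ 3.18181868e-03, -6.69117165e+01,  9.87911113e-01, -3.15139961e+01,
       -6.05078903e-02,  3.74374422e-02,  9.14570546e-05]), 'position': array([0.28275597, 0.5568198 , 0.19521538]), 'ee_rot': array([-7.31213363e-01, -3.05511350e+00,  2.22013589e-03]), 'force': array([ 0.15569226, -0.78010679,  0.29090114]), 'ft_torque': array([-0.00515772, -0.00559647,  0.01070305]), 'gripper_force': 0.0, 'width': 0.9988876031764157}
```

View pics/top0.png

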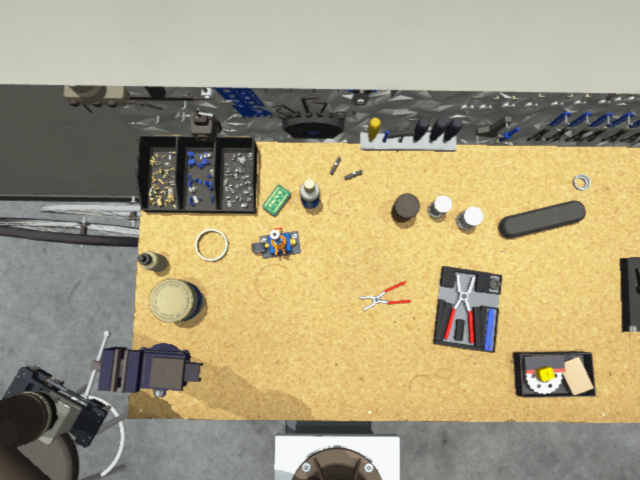

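View pics/side0.png

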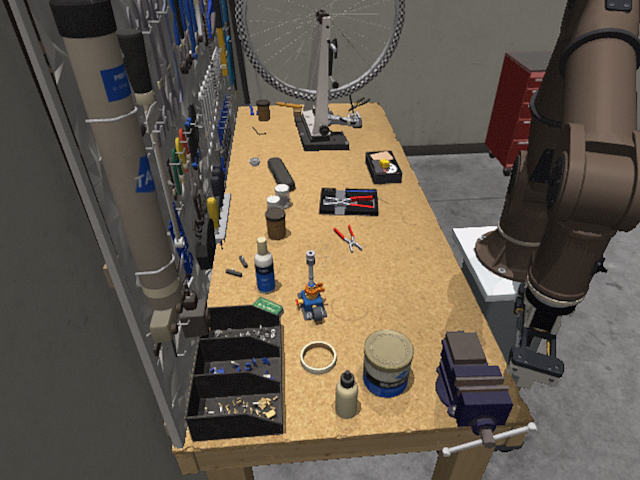

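The top view shows the air block at about (280,242). There are two red-handled pliers: one loose at (385,298), one in the tray at (463,310). The one in the tray fits, as it lies in the black fitted tray with a channel at the joint. I'll confirm that by size in a crop.

```bash
cat > h.py <<'E'
from cell import arm
import cv2, numpy as np
from scipy.spatial.transform import Rotation as Rn
def ray(n,u,v):
    p=arm.camera_params(n);R=p["R"];t=p["t"]
    d=R.T@np.linalg.solve(p["camera_matrix"],[u,v,1.]);return -R.T@t,d
def pl(n,u,v,z):
    c,d=ray(n,u,v);return c+d*(z-c[2])/d[2]
def px(n,X):
    p=arm.camera_params(n);q=p["camera_matrix"]@(p["R"]@np.array(X,float)+p["t"]);return q[:2]/q[2]
def tri(a,b):
    A=[];B=[]
    for n,u,v in(a,b):
        c,d=ray(n,u,v);d/=np.linalg.norm(d);P=np.eye(3)-np.outer(d,d);A.append(P);B.append(P@c)
    return np.linalg.lstsq(np.vstack(A),np.hstack(B),rcond=None)[0]
E
python3 - <<'E'
from h import *
t=cv2.imread("pics/top0.png");s=cv2.imread("pics/side0.png")
a=cv2.resize(t[260:360,355:510],None,fx=5,fy=5,interpolation=cv2.INTER_CUBIC)
cv2.imwrite("pics/c1.png",a)
b=cv2.resize(t[215:265,245:309],(384,300),interpolation=cv2.INTER_CUBIC)
c=cv2.resize(s[240:330,285:345],(400,600),interpolation=cv2.INTER_CUBIC)
o=np.zeros((600,784,3),np.uint8);o[:300,:384]=b;o[:,384:]=c
cv2.imwrite("pics/c2.png",o)
hsv=cv2.cvtColor(t,cv2.COLOR_BGR2HSV)
red=((hsv[...,0]<6)|(hsv[...,0]>174))&(hsv[...,1]>150)&(hsv[...,2]>90)
n,l,st,ce=cv2.connectedComponentsWithStats(red.astype(np.uint8))
for i in range(1,n):
    if st[i,4]>25:
        print(st[i],ce[i],pl("top",*ce[i],.018))
        r=cv2.minAreaRect(np.argwhere(l==i)[:,::-1].astype(np.float32));P=cv2.boxPoints(r)
        print([pl("top",*q,.018)[:2].round(4) for q in P])
E
```

```text
[385 282  20  10  42] [394.64285714 286.28571429] [ 0.53174154 -0.15032487  0.018     ]
[array([ 0.5222, -0.1233]), array([ 0.5453, -0.1744]), array([ 0.5409, -0.1763]), array([ 0.5179, -0.1252])]
[388 300  22   4  43] [398.60465116 301.60465116] [ 0.49166746 -0.16034882  0.018     ]
[array([ 0.4913, -0.1321]), array([ 0.4969, -0.1878]), array([ 0.4919, -0.1882]), array([ 0.4863, -0.1325])]
[444 308  11  31 116] [449.12068966 323.20689655] [ 0.43686274 -0.29227093  0.018     ]
[array([ 0.3998, -0.2761]), array([ 0.4775, -0.2995]), array([ 0.475 , -0.3089]), array([ 0.3974, -0.2853])]
[468 311   6  32 144] [470.75694444 326.49305556] [ 0.42892136 -0.34889381  0.018     ]
[array([ 0.4687, -0.3421]), array([ 0.4694, -0.3543]), array([ 0.3892, -0.3554]), array([ 0.3886, -0.3433])]
```

View pics/c1.png

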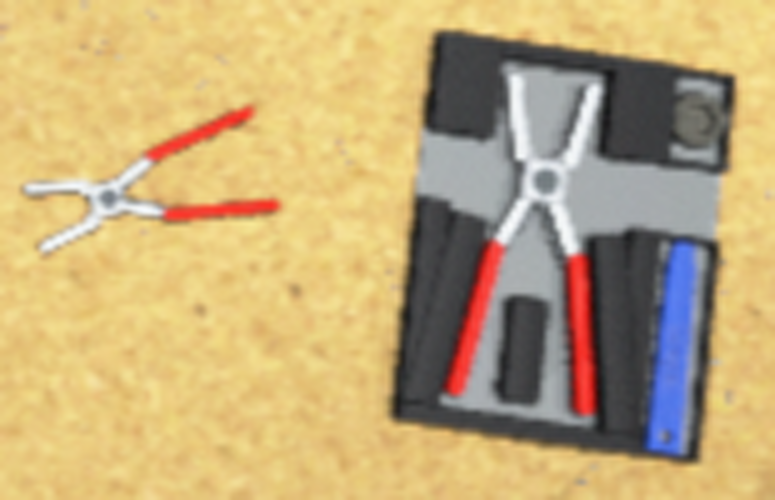

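View pics/c2.png

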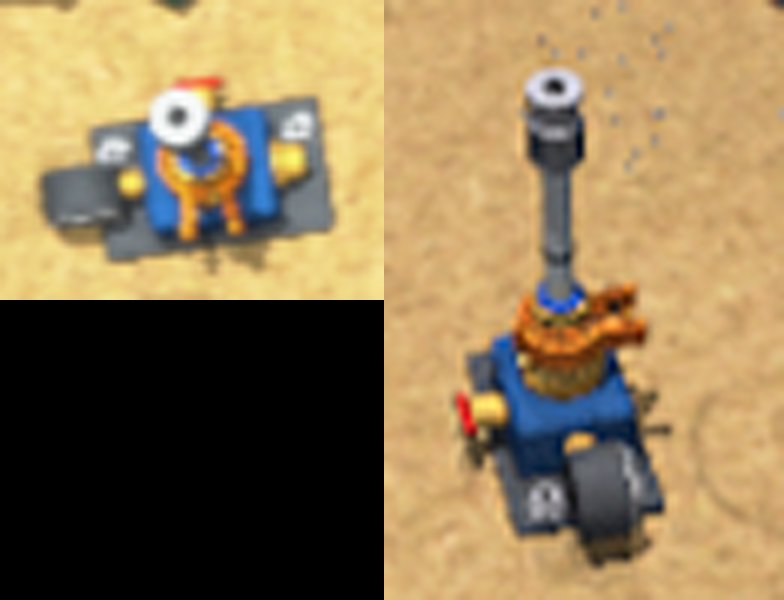

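The crops confirm the tray pliers: joint at about (463.6,295.8), tips at (465,276), handle ends at (459,340), and clearly larger than the loose pair. On the air block, the riser top is at (274.3,234.1) in the top view and (309.9,252.6) in the side view. The lugs point toward the robot.

```bash
python3 - <<'E'
from h import *
J=pl("top",463.6,295.8,.021);T=pl("top",465.4,275.6,.016);H=pl("top",458.6,340.1,.018)
print("joint",J,"tips",T,"hend",H,np.linalg.norm(T-H))
d=T-H;print("yaw pliers",np.arctan2(d[1],d[0]),"t-j",np.arctan2(*(T-J)[1::-1]),np.linalg.norm((T-J)[:2]),np.linalg.norm((H-J)[:2]))
r=tri(("top",274.25,234.1),("side",309.9,252.6));print("riser top tri",r,[pl("top",274.25,234.1,z)[:2].round(4) for z in(.191,.183)], [pl("side",309.9,252.6,z)[:2].round(4) for z in(.191,.183)])
F=[pl("top",(u+.5)/6-.5+245,(v+.5)/6-.5+215,.006) for u,v in[(90,130),(318,98),(333,230),(108,260)]]
F=np.array(F);print(F.round(4))
for a,b in((0,1),(3,2),(0,3),(1,2)):
    e=F[b]-F[a];print(np.arctan2(e[1],e[0]),np.linalg.norm(e))
print("centre",F.mean(0))
# lug tips, orange
s=cv2.imread("pics/top0.png")
for u,v in((188,230),(235,225),(200,160)):print(pl("top",(u+.5)/6-.5+245,(v+.5)/6-.5+215,.066))
# tray corners at z=.021
C=np.array([pl("top",(u+.5)/5-.5+355,(v+.5)/5-.5+260,.021) for u,v in[(438,32),(735,76),(697,460),(394,418)]]);print(C.round(4))
for a,b in((0,1),(3,2),(0,3),(1,2)):
    e=C[b]-C[a];print(np.arctan2(e[1],e[0]),np.linalg.norm(e))
for n,q,z in(("tub",(405,202),.088),("jara",(441,203),.08),("jarb",(471,213),.08),("bottle",(310,186),.137),("tin",(277,200),.02)):print(n,pl("top",*q,z))
o=arm.observe();print(Rn.from_rotvec(o["ee_rot"]).as_matrix().round(3))
E
```

```text
joint [ 0.50855714 -0.33156222  0.021     ] tips [ 0.56218658 -0.33949984  0.016     ] hend [ 0.39363254 -0.31594734  0.018     ] 0.17020336560548263
yaw pliers -0.13883370089337502 t-j -0.14694195729359907 0.05421367559624407 0.11598055406064935
riser top tri [0.64261104 0.15589791 0.18424032] [array([0.6407, 0.1554]), array([0.642 , 0.1561])] [array([0.6438, 0.1639]), array([0.6434, 0.1541])]
[[0.6628 0.211  0.006 ]
 [0.6787 0.1089 0.006 ]
 [0.6189 0.1012 0.006 ]
 [0.6043 0.2013 0.006 ]]
-1.417182035013193 0.10328957846685421
-1.4256348136776094 0.10121774507472105
-2.9784634804887804 0.05934985326675549
-3.0130674917136435 0.060221680444556135
centre [0.64117839 0.15559225 0.006     ]
[0.61131447 0.16098166 0.066     ]
[0.61369321 0.14100811 0.066     ]
[0.64150546 0.15654759 0.066     ]
[[ 0.5866 -0.2769  0.021 ]
 [ 0.565  -0.4344  0.021 ]
 [ 0.3653 -0.4065  0.021 ]
 [ 0.3853 -0.2492  0.021 ]]
-1.7072613993770187 0.15899646907559198
-1.6969911717466817 0.15856322432665948
3.0046725709317736 0.20324355651516482
3.002478554399767 0.20161579109928895
tub [ 0.74371587 -0.16769125  0.088     ]
jara [ 0.7441086  -0.26216529  0.08      ]
jarb [ 0.71885121 -0.33897861  0.08      ]
bottle [0.76977087 0.07515854 0.137     ]
tin [0.76006115 0.16519511 0.02      ]
[[-0.892  0.453 -0.001]
 [ 0.453  0.892 -0.001]
 [-0.    -0.001 -1.   ]]
```

Call:
send_rows:
  increments:
    - [0,[0,0,-2],[0,0,-0.11]]
    - [0,[0,0,-2],[0,0,-0.11]]
    - [0,[0,0,-1],[0,0,-0.11]]
    - [0,[-3.4,-2.9,0],[0,0,0]]
    - [0,[-3.4,-2.9,0],[0,0,0]]
  force: 30

```text
clock: 0.6
position: [0.3418, 0.4904, 0.2457]
ee_rot: [-0.214, -3.134, -0.0]
force: [1.8, -0.1, 0.1]
width: 0.617
gripper_force: 0.0
```

Call:
send_rows:
  increments:
    - [0,[-3.4,-2.9,0],[0,0,0]]
    - [0,[-3.4,-2.9,0],[0,0,0]]
    - [0,[-3.4,-2.9,0],[0,0,0]]
    - [0,[-3.4,-2.9,0],[0,0,0]]
    - [0,[-3.4,-2.9,0],[0,0,0]]

```text
clock: 1.1
position: [0.4911, 0.3214, 0.2457]
ee_rot: [-0.219, -3.134, 0.0]
force: [-0.3, 0.3, -0.6]
width: 0.178
gripper_force: 0.0
```

Call:
send_rows:
  increments:
    - [0,[-3.46,-2.9,0],[0,0,0]]
    - [0,[-3.46,-2.9,0],[0,0,0]]
    - [0,[-3.46,-2.9,0],[0,0,0]]
    - [0,[-3.46,-2.9,0],[0,0,0]]
    - [0,[-3.46,-2.9,1],[0,0,0]]

```text
clock: 1.6
position: [0.643, 0.1541, 0.2368]
ee_rot: [0.219, 3.132, 0.001]
force: [0.3, 1.7, -0.4]
width: 0.005
gripper_force: 0.0
```

Call:
send_rows:
  increments:
    - [0,[0,0,2.5],[0,0,0]]
    - [0,[0,0,1],[0,0,0]]
    - [0,[0,0,0],[0,0,0]]

```text
clock: 1.9
position: [0.6396, 0.1562, 0.1988]
ee_rot: [-0.217, -3.13, 0.001]
force: [-0.6, 0.9, -0.1]
width: 0.005
gripper_force: 0.0
```

```bash
python3 - <<'E'
from h import *
print(arm.observe()["position"])
s=arm.get_image("side")[:,:,::-1];t=arm.get_image("top")[:,:,::-1]
c=cv2.resize(s[210:330,260:350],(450,600),interpolation=cv2.INTER_CUBIC)
b=cv2.resize(t[200:270,245:305],(342,400),interpolation=cv2.INTER_CUBIC)
o=np.zeros((600,792,3),np.uint8);o[:400,:342]=b;o[:,342:]=c
cv2.imwrite("pics/c3.png",o)
E
```

```text
[0.63958511 0.15622996 0.19883347]
```

View pics/c3.png

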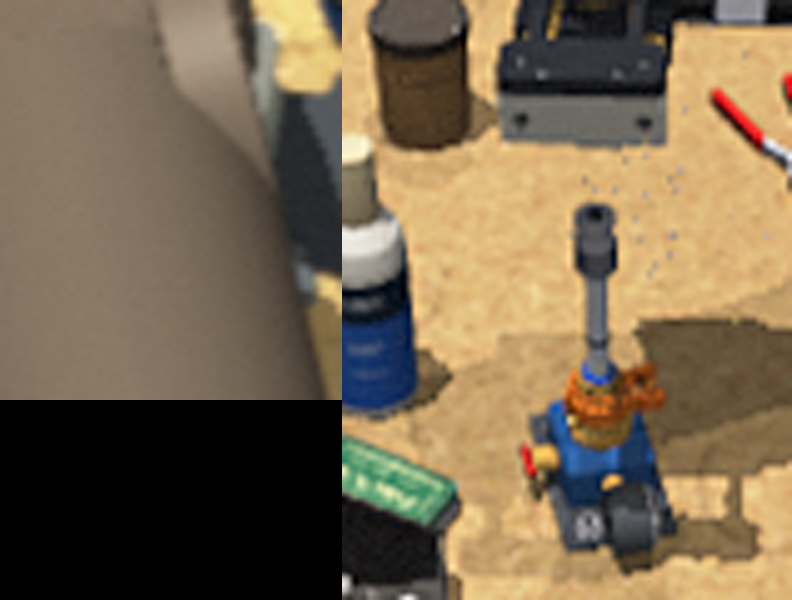

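The side crop shows the coupler at crop (595,215) and a grey gripper plate ending at crop row 140. I'll check where the TCP projects.

```bash
python3 - <<'E'
from h import *
o=arm.observe();p=o["position"]
def cr(X):
    q=px("side",X);return q.round(1),((q-[260,210])*5).round(0)
print(o["joints"].round(3),cr(p),cr(p+[0,0,.066]),cr([.642,.156,.184]),cr([.6415,.156,.078]))
E
```

```text
[-0.405  0.488  0.13   1.478 -0.067  1.18   1.169] (array([310.8, 247.5]), array([254., 188.])) (array([310.3, 226. ]), array([252.,  80.])) (array([310.5, 252.7]), array([252., 214.])) (array([311.5, 283.8]), array([257., 369.]))
```

```bash
python3 - <<'E'
from h import *
o=arm.observe();p=o["position"]
for dy in(0,.02,.05,.065,.095):
    for dz in (.03,.066): print(dy,dz,px("side",p+[.137*dy,.99*dy,dz]).round(1))
s=arm.get_image("side");s0=cv2.imread("pics/side0.png")[:,:,::-1]
for v in range(232,262,2):print(v,s[v,298:324:3].mean(1).astype(int),s0[v,298:324:3].mean(1).astype(int))
E
```

```text
0 0.03 [310.6 237.9]
0 0.066 [310.3 226. ]
0.02 0.03 [310. 243.]
0.02 0.066 [309.7 231. ]
0.05 0.03 [309.1 250.9]
0.05 0.066 [308.7 238.7]
0.065 0.03 [308.6 254.9]
0.065 0.066 [308.2 242.8]
0.095 0.03 [307.5 263.3]
0.095 0.066 [307.2 251.1]
232 [105 106 106 106 103 104 103  87 101] [169 172 169 170 165 169 165 169 166]
234 [107 106 106 104 105 104 104  49 100] [170 177 168 161 162 170 165 161 164]
236 [101 100 101 103 104 104 102 109 100] [167 164 162 167 160 175 161 159 166]
238 [165 158 161 102  98  93 150 141 129] [167 173 172 167 174 164 170 172 164]
240 [175 173 175 174 184 191 180 184 176] [162 158 163 158 165 171 168 169 161]
242 [172 178 173 172 177 178 156 180 176] [160 168 162 160 164 165 145 167 161]
244 [178 185 179 179 174 180 177 177 165] [167 175 166 166 161 167 168 164 153]
246 [178 178 170 170 171 173 170 176 173] [169 167 157 157 160 163 159 163 160]
248 [171 172 171 179 169 171 181 177 171] [160 161 156 165 152 160 168 168 160]
250 [163 173 183 170 136 163 176 170 168] [152 162 170 174 191 170 161 158 158]
252 [173 179 182  82  13  69 173 167 174] [162 165 168 223  38 226 157 154 162]
254 [181 178 179  66  68  76 182 181 170] [170 167 165 190 187 206 169 166 157]
256 [185 170 179  81  87  66 177 185 179] [172 158 167  81  99  50 161 172 166]
258 [176 183 181  68  86  83 187 159 178] [161 172 166 123  72  85 177 146 163]
260 [167 175 186  40  91  59 193 176 182] [156 165 175  44 144  67 182 165 171]
```

Call:
send_rows:
  increments:
    - [0,[0,0,0.6],[0,0,0]]
    - [0,[0,0,0.4],[0,0,0]]
    - [0,[0,0,0.4],[0,0,0]]
    - [0,[0,0,0.4],[0,0,0]]
    - [0,[0,0,0],[0,0,0]]

```text
clock: 2.55
position: [0.641, 0.1553, 0.1822]
ee_rot: [-0.219, -3.133, 0.001]
force: [0.6, 0.1, 0.6]
width: 0.006
gripper_force: 0.0
```

```bash
python3 - <<'E'
from h import *
o=arm.observe();print(o["position"],o["force"],o["ft_torque"],o["joints"].round(4))
s=arm.get_image("side")[:,:,::-1]
s0=cv2.imread("pics/side0.png")
a=cv2.resize(s[200:290,265:355],(400,400),interpolation=cv2.INTER_CUBIC)
b=cv2.resize(s0[310:400,500:590],(400,400),interpolation=cv2.INTER_CUBIC)
cv2.imwrite("pics/c4.png",np.hstack([a,b]))
q=np.array([.2828,.5568,.1952]);print(((px("side",q)-[500,310])*4.444))
print(((px("side",o["position"])-[265,200])*4.444))
E
```

```text
[0.64101218 0.15530385 0.18217008] [0.6420509  0.07023687 0.58748702] [ 0.04216038 -0.0020334  -0.01731126] [-0.4021  0.502   0.1287  1.5039 -0.068   1.1412  1.1702]
[ 78.42790588 283.22873467]
[203.86557408 235.99535694]
```

View pics/c4.png

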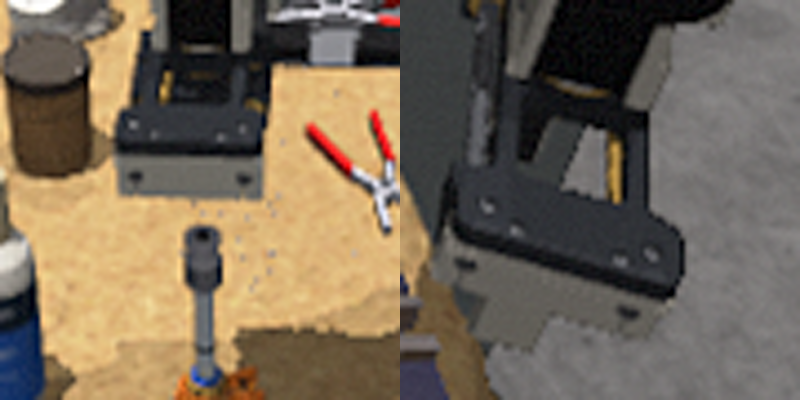

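```bash
python3 - <<'E'
from h import *
p=np.array([.2828,.5568,.1952]);X=np.array([-.892,.453,0]);Y=np.array([.453,.892,0])
f=lambda q:((px("side",q)-[500,310])*4.444+[400,0]).round(0)
for w in(.046,.065):
  for s in(1,-1):
    print(w,s,[f(p+s*w*Y+a*.0095*X+[0,0,dz]) for a in(1,-1) for dz in (0,.066)])
print("body",[f(p+b*.095*Y+a*.0375*X+[0,0,.066]) for a in(1,-1) for b in (1,-1)])
print(np.linalg.det(arm.camera_params("side")["R"]), ray("side",1,1)[0],ray("top",1,1)[0])
E
```

```text
0.046 1 [array([496., 381.]), array([541., 279.]), array([446., 365.]), array([488., 264.])]
0.046 -1 [array([508., 207.]), array([550., 105.]), array([462., 194.]), array([502.,  92.])]
0.065 1 [array([493., 420.]), array([539., 319.]), array([443., 404.]), array([485., 303.])]
0.065 -1 [array([511., 174.]), array([552.,  72.]), array([465., 161.]), array([504.,  60.])]
body [array([618., 410.]), array([625.,  41.]), array([400., 343.]), array([440.,  -7.])]
1.0000000000000002 [0.68484081 1.04918683 0.91691689] [0.47064892 0.05856676 1.29637621]
```

Call:
send_rows:
  increments:
    - [0,[0,0,0.4],[0,0,0]]
    - [0,[0,0,0.4],[0,0,0]]
    - [0,[0,0,0],[0,0,0]]

```text
clock: 2.9
position: [0.6411, 0.1553, 0.1742]
ee_rot: [-0.219, -3.133, 0.001]
force: [-0.2, -0.6, -0.4]
width: 0.007
gripper_force: 0.0
```

Call:
send_rows:
  increments:
    - [0,[0,0,0.4],[0,0,0]]
    - [0,[0,0,0.4],[0,0,0]]
    - [0,[0,0,0],[0,0,0]]

```text
clock: 3.2
position: [0.641, 0.1553, 0.1661]
ee_rot: [-0.219, -3.133, 0.001]
force: [-0.1, 0.9, -0.1]
width: 0.004
gripper_force: 0.0
```

```bash
python3 - <<'E'
from h import *
s=arm.get_image("side");o=arm.observe();p=o["position"]
print(px("side",p))
for v in range(236,270):print(v,s[v,298:326:2].mean(1).astype(int))
# pull the gripper aside estimate: body edges
E
```

```text
[310.91304031 257.89956448]
236 [ 58  59  58  60  61  57  56  59  61  56  57  59  56 121]
237 [ 49  54  53  52  50  47  49  49  66  62  58  65  44 120]
238 [ 20  26  27  21  28  25  28  30  28  36  45  42  26 130]
239 [ 16  21  24  14  23  22  22  18  19  25  18  24  15 142]
240 [ 44  47  44  32  28  28  29  31  18  13   9  14   4 145]
241 [ 93  89  90  87  84  83  85  85  77  79  83  70  70 148]
242 [112 108 109 109 112 111 111 113 113 111 114 104 103 148]
243 [105 105 109 105 106 109 106 105 109 105 108 111 106 147]
244 [104 104 107 107 107 108 106 105 109 104  94  89 105 141]
245 [102 105 105 105 105 104 105 105 104 105  75  45  98 139]
246 [105 103 104 103 104 106 103 106 104 105  74  44 100 145]
247 [103 102 104 103 106 105 106 101 107 106 100  82 105 140]
248 [102 102 101 100 103 104 105 106 103 104 107 104 102 145]
249 [118 104 108 109 110 110 107 106 101  97  97 104  98 160]
250 [157 145 157 163 164 118  97  99 148 120 131 131 127 166]
251 [173 181 187 190 175 102  62  90 165 162 164 164 167 172]
252 [177 179 181 184 134  66  16  72 120 177 168 173 180 180]
253 [179 176 171 1
[... 335 characters left out ...]
8 173 171 177 170]
259 [170 180 180 182 113  88  92  95  41 190 176 178 180 178]
260 [170 173 177 188 114  68  89  81  15 192 180 180 181 178]
261 [175 175 177 189 115  39  70  60  17 191 178 184 183 177]
262 [184 178 180 186 113  43  64  61  21 190 173 182 167 175]
263 [184 177 180 174 122  37  67  57  39 185 175 185 162 179]
264 [182 182 187 176 163  57  65  54 125 179 179 189 181 183]
265 [183 187 191 177 183 107  64  69 176 172 181 193 186 177]
266 [190 179 174 170 179 135  93  89 180 171 183 187 175 169]
267 [202 178 170 170 179 148 112  93 183 183 189 177 174 166]
268 [204 185 177 176 175 159 110  89 184 184 190 179 192 172]
269 [197 190 186 182 185 162 107  88 184 180 179 175 184 180]
```

Call:
send_rows:
  increments:
    - [0,[0,0,0.4],[0,0,0]]
    - [0,[0,0,0.4],[0,0,0]]
    - [0,[0,0,0],[0,0,0]]

```text
clock: 3.55
position: [0.641, 0.1553, 0.1581]
ee_rot: [-0.219, -3.133, 0.001]
force: [-0.6, -0.1, -0.4]
width: 0.006
gripper_force: 0.0
```

```bash
python3 - <<'E'
from h import *
s=arm.get_image("side")[:,:,::-1];o=arm.observe();p=o["position"];print(p,o["force"])
s0=cv2.imread("pics/side0.png").copy()
q=np.array([.2828,.5568,.1952]);X=np.array([-.892,.453,0]);Y=np.array([.453,.892,0])
a=cv2.resize(s[190:280,270:350],None,fx=4.9,fy=6,interpolation=cv2.INTER_CUBIC)
b=cv2.resize(s0[310:410,500:580],None,fx=4.9,fy=5.4,interpolation=cv2.INTER_CUBIC)
for w in(.046,.065):
  for c in(1,-1):
    for z in(0,.066):
      u=(px("side",q+w*Y+c*.0095*X+[0,0,z])-[500,310])*[4.9,5.4];cv2.circle(b,tuple(int(k) for k in u),3,(0,0,255) if z==0 else (0,255,0),-1)
u=(px("side",p)-[270,190])*[4.9,6];cv2.circle(a,tuple(int(k) for k in u),3,(0,0,255),-1)
cv2.imwrite("pics/c5.png",np.hstack([a,b]) if a.shape[0]==b.shape[0] else None);print(a.shape,b.shape)
E
```

```text
[0.6411833  0.15533644 0.15852476] [ 0.01501135 -0.31946136  0.92104064]
(540, 392, 3) (540, 392, 3)
```

View pics/c5.png

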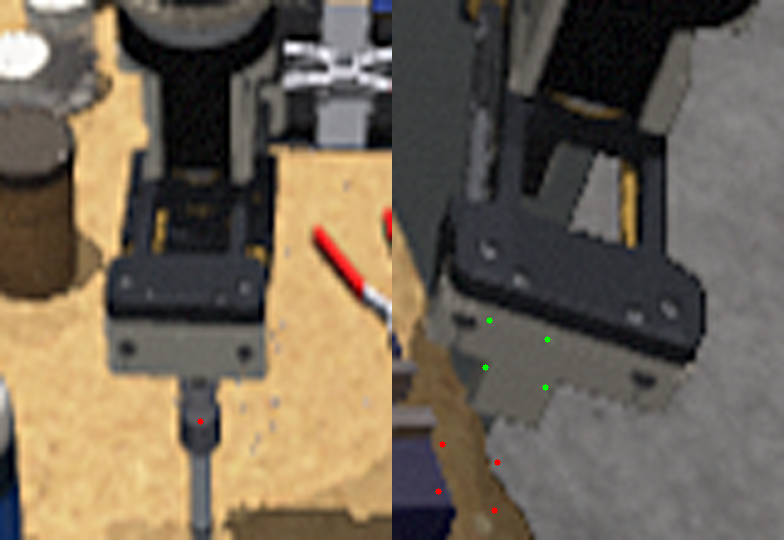

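The left crop shows the closed fingers still hidden behind the palm plate, and the tip appears higher than the reported TCP (red dot). At the start pose the open finger also shows about 40 mm above its prediction. There is no contact yet, so I'll keep feeling downward.

Call:
send_rows:
  increments:
    - [0,[0,0,0.4],[0,0,0]]
    - [0,[0,0,0.4],[0,0,0]]
    - [0,[0,0,0.4],[0,0,0]]
    - [0,[0,0,0],[0,0,0]]

```text
clock: 4.0
position: [0.6419, 0.1555, 0.1475]
ee_rot: [0.22, 3.133, 0.001]
force: [-0.1, -0.2, 4.5]
width: 0.003
gripper_force: 2.1
```

```bash
python3 - <<'E'
from h import *
s=arm.get_image("side");o=arm.observe();p=o["position"];print(p,o["force"],px("side",p))
for v in range(250,290):print(v,s[v,300:322:2].mean(1).astype(int))
E
```

```text
[0.6418759  0.15547196 0.14752846] [-0.44843685 -0.01987223  4.3996794 ] [310.80001831 263.67028277]
250 [107 111 106 106 107 107 107 109 108 109 107]
251 [106 104 107 106 105 106 106 106 106  88  80]
252 [106 106 103 106 103 109 104 103 105  55  27]
253 [105 105 107 107 105 105 106 106 107  79  68]
254 [103 105 105 104 107 105 104 106 105  99  98]
255 [ 97 100 101 103 108 108 106 101 101 105 104]
256 [148 146 124  99  95  96  98 106 120 110 119]
257 [180 182 167 129  83  84  86 130 169 157 149]
258 [182 180 182 150  81  84  88 128 190 178 176]
259 [182 180 183 141  75  83  86  80 189 177 180]
260 [172 178 189 128  76  82  82  54 191 180 180]
261 [177 175 187 118  89  94  91  48 193 177 183]
262 [177 178 186 113  80  95  90  28 189 173 181]
263 [178 180 175 106  52  82  70  20 187 175 185]
264 [186 188 177 105  48  60  61  20 184 178 188]
265 [185 188 179 120  57  62  58  37 176 182 193]
266 [181 176 170 148  49  51  48 102 173 183 187]
267 [178 171 174 174  95  56  55 154 184 188 180]
268 [185 176 177 180 147  81  75 181 185 190 181]
269 [190 189 181 184 167 104  94 188 182 181 174]
[... 300 characters left out ...]

276 [185 186 178 171 164 110  96 180 123  94  76]
277 [175 173 160 159 162 106  98 171  86  72  78]
278 [161 151 145 152 151 110 101 162  91  75  83]
279 [158 151 150 164 137 110  89 159 107  81  80]
280 [149 149 161 158 140  70  43 154 137  77  78]
281 [157 152 151 156 140  64  64 162 140  74  81]
282 [162 154 139 161  98 108 105 128 115  69  80]
283 [161 144 138 150  80 115 112  71 117  62  70]
284 [160 140 153 139  79 109 103  50  88  56  67]
285 [157 150 161 124  65  75  73  68  55  53  47]
286 [163 158 149 104  68  60  57  57  58  61  47]
287 [160 158 149 119  73  68  69  42  58  73  61]
288 [155 149 150 106  76  68  79  56  55  81  76]
289 [156 145 122 111  92  68  71  61  64  83  72]
```

Call:
send_rows:
  increments:
    - [0,[0,0,0.4],[0,0,0]]
    - [0,[0,0,0.4],[0,0,0]]
    - [0,[0,0,0],[0,0,0]]

```text
clock: 4.35
position: [0.6419, 0.1555, 0.1395]
ee_rot: [0.22, 3.133, 0.001]
force: [-0.8, 0.1, 4.5]
width: 0.004
gripper_force: 2.4
```

Call:
send_rows:
  increments:
    - [0,[0,0,0.4],[0,0,0]]
    - [0,[0,0,0],[0,0,0]]

```text
clock: 4.55
position: [0.6419, 0.1555, 0.1356]
ee_rot: [0.22, 3.133, 0.001]
force: [-0.8, 0.6, 5.0]
width: 0.003
gripper_force: 2.7
```

Call:
send_rows:
  increments:
    - [0,[0,0,0.4],[0,0,0]]
    - [0,[0,0,0],[0,0,0]]

```text
clock: 4.75
position: [0.6422, 0.1556, 0.1344]
ee_rot: [0.22, 3.131, 0.002]
force: [-9.2, -3.1, 26.1]
width: 0.005
gripper_force: 13.0
```

Call:
send_rows:
  increments:
    - [0,[0,0,0.4],[0,0,0]]
    - [0,[0,0,0],[0,0,0]]

```text
clock: 4.95
position: [0.6426, 0.1557, 0.134]
ee_rot: [0.22, 3.129, 0.004]
force: [-19.7, -4.5, 53.6]
width: 0.006
gripper_force: 26.6
```

Call:
send_rows:
  increments:
    - [0,[0,0,-3],[0,0,0]]
    - [0,[0,0,-5],[0,0,0]]
    - [6,[0,-4.5,0],[0,0,0]]
    - [6,[0.6,-4.5,0],[0,0,0]]
    - [6,[0.7,-4.5,0],[0,0,0]]

```text
clock: 5.45
position: [0.6095, 0.0222, 0.2071]
ee_rot: [0.218, 3.133, -0.0]
force: [1.4, -1.1, -0.7]
width: 0.214
gripper_force: 0.0
```

Call:
send_rows:
  increments:
    - [6,[0.7,-4.6,0],[0,0,0]]
    - [6,[0.7,-4.6,0],[0,0,0]]
    - [6,[0.7,-4.6,0],[0,0,0]]
    - [6,[0.7,-4.6,0],[0,0,0]]
    - [6,[0.7,-4.6,0],[0,0,0]]

```text
clock: 5.95
position: [0.5422, -0.201, 0.2069]
ee_rot: [0.219, 3.134, 0.0]
force: [0.6, -0.8, 0.3]
width: 0.636
gripper_force: 0.0
```

Call:
send_rows:
  increments:
    - [6,[0.6,-4.6,0],[0,0,0]]
    - [6,[0.6,-4.6,2],[0,0,0]]
    - [6,[0.5,-4.4,5],[0,0,0]]
    - [6,[0,0,0],[0,0,0]]

```text
clock: 6.35
position: [0.5046, -0.3252, 0.1454]
ee_rot: [-0.231, -3.126, 0.001]
force: [-1.0, 0.9, 0.1]
width: 0.654
gripper_force: 0.0
```

```bash
python3 - <<'E'
from h import *
o=arm.observe();p=o["position"];print(p,o["ee_rot"],o["force"])
s=arm.get_image("side")[:,:,::-1];t=arm.get_image("top")[:,:,::-1]
a=cv2.resize(s[230:330,280:340],(360,600),interpolation=cv2.INTER_CUBIC)
b=cv2.resize(s[155:225,305:395],(432,336),interpolation=cv2.INTER_CUBIC)
u=(px("side",p)-[305,155])*4.8;cv2.circle(b,tuple(int(k) for k in u),2,(0,0,255),-1)
u=(px("side",p+[0,0,.0305])-[305,155])*4.8;cv2.circle(b,tuple(int(k) for k in u),2,(0,255,0),-1)
c=cv2.resize(t[250:360,430:510],(192,264))
o=np.zeros((600,792,3),np.uint8);o[:,:360]=a;o[:336,360:]=b;o[336:,360:552]=c
cv2.imwrite("pics/c6.png",o)
E
```

```text
[ 0.50463885 -0.32523769  0.14535645] [-2.31342595e-01 -3.12598699e+00  9.67929069e-04] [-1.0418016   0.86300127  0.12860124]
```

View pics/c6.png

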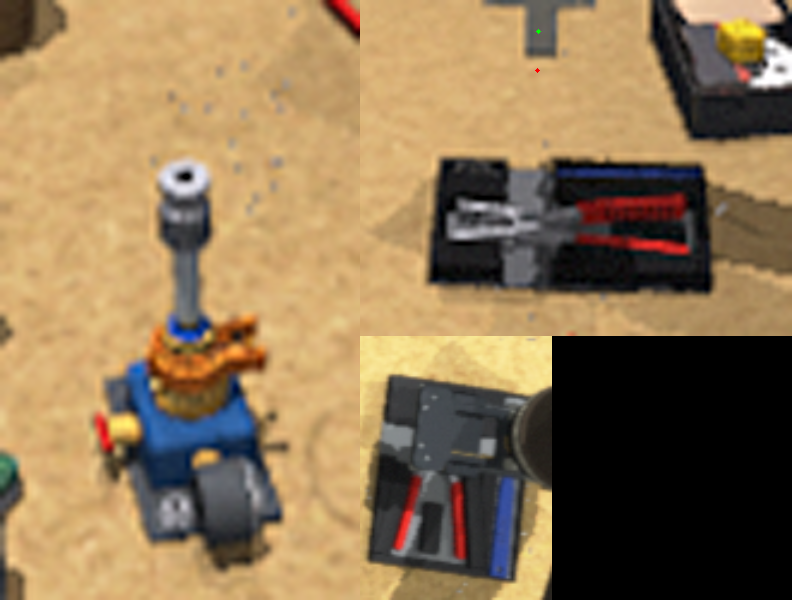

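The left crop shows the riser home, with the mark at the collet, and the clip still open with its lugs pointing at the robot. In the side view the fingers hang above the tray's grey channel, with the tip at crop (541,55). So the real tip sits about 30 mm above the reported TCP. Descending over the joint.

Call:
send_rows:
  increments:
    - [6,[0,0,4],[0,0,0]]
    - [6,[0,0,4],[0,0,0]]
    - [6,[0,0,3],[0,0,0]]
    - [6,[0,0,1.5],[0,0,0]]
    - [6,[0,0,0],[0,0,0]]
  force: 45

```text
clock: 6.95
position: [0.5101, -0.3188, 0.0236]
ee_rot: [-0.217, -3.132, -0.002]
force: [-0.3, -0.1, 0.5]
width: 0.652
gripper_force: 0.0
```

```bash
python3 - <<'E'
from h import *
o=arm.observe();p=o["position"];print(p,o["ee_rot"],o["force"],o["width"])
s=arm.get_image("side")[:,:,::-1]
b=cv2.resize(s[155:225,305:395],(771,600),interpolation=cv2.INTER_CUBIC);k=600/70
R=Rn.from_rotvec(o["ee_rot"]).as_matrix()
for y in(-.03,.03):
  u=(px("side",p+R@[0,y,-.0305])-[305,155]+.5)*k;cv2.circle(b,tuple(int(k) for k in u),3,(0,255,0),-1)
u=(px("side",[.5086,-.3316,.021])-[305,155]+.5)*k;cv2.circle(b,tuple(int(k) for k in u),3,(255,0,255),-1)
cv2.imwrite("pics/c7.png",b)
E
```

```text
[ 0.51013655 -0.31879157  0.02363947] [-2.16770137e-01 -3.13226111e+00 -2.31939628e-03] [-0.30928449 -0.06947231  0.48457626] 0.6523378862728232
```

View pics/c7.png

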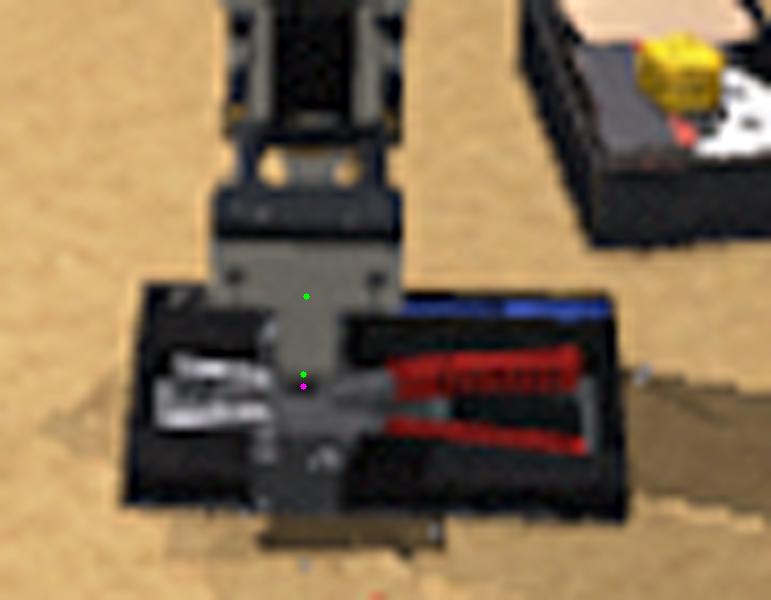

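The near finger tip at crop (307,378) matches the prediction, so the 30 mm offset holds. It is centred in the channel in x but 13 mm short in y. Correcting that, then descending.

Call:
send_rows:
  increments:
    - [6,[0,-1.3,0],[0,0,0]]
    - [6,[0,0,0],[0,0,0]]
    - [6,[0,0,2],[0,0,0]]
    - [6,[0,0,1.5],[0,0,0]]
    - [6,[0,0,0],[0,0,0]]

```text
clock: 7.5
position: [0.5072, -0.3328, -0.0117]
ee_rot: [-0.22, -3.132, -0.002]
force: [-0.1, -0.0, -0.2]
width: 0.657
gripper_force: 0.0
```

Call:
send_rows:
  increments:
    - [6,[0,0,0.6],[0,0,0]]
    - [6,[0,0,0.3],[0,0,0]]
    - [6,[0,0,0.2],[0,0,0]]
    - [6,[0,0,0],[0,0,0]]

```text
clock: 7.9
position: [0.5084, -0.3333, -0.0213]
ee_rot: [0.22, 3.134, 0.0]
force: [0.9, 0.4, 0.6]
width: 0.657
gripper_force: 0.0
```

Call:
send_rows:
  increments:
    - [6,[0,0,0.3],[0,0,0]]
    - [3.5,[0,0,0],[0,0,0]]
    - [2.8,[0,0,0],[0,0,0]]
    - [1.5,[0,0,0],[0,0,0]]
    - [1.5,[0,0,0],[0,0,0]]

```text
clock: 8.4
position: [0.5084, -0.3333, -0.0242]
ee_rot: [0.22, 3.134, -0.0]
force: [0.6, 1.0, -0.5]
width: 0.354
gripper_force: 0.0
```

Call:
send_rows:
  increments:
    - [1.5,[0,0,0],[0,0,0]]
    - [1.5,[0,0,0],[0,0,0]]
    - [1.5,[0,0,0],[0,0,0]]

```text
clock: 8.7
position: [0.5084, -0.3332, -0.0242]
ee_rot: [0.219, 3.134, 0.0]
force: [0.2, 0.9, 0.7]
width: 0.255
gripper_force: 44.8
```

Call:
send_rows:
  increments:
    - [1.5,[0,0,-0.7],[0,0,0]]
    - [1.5,[0,0,-1.2],[0,0,0]]
    - [1.5,[0,0,-2],[0,0,0]]
    - [1.5,[0,0,-2.5],[0,0,0]]
    - [1.5,[0,0,-2.5],[0,0,0]]

```text
clock: 9.2
position: [0.5082, -0.3334, 0.0664]
ee_rot: [0.22, 3.134, -0.0]
force: [0.4, 0.4, -1.7]
width: 0.256
gripper_force: 44.9
```

```bash
python3 - <<'E'
from h import *
o=arm.observe();p=o["position"];print(p,o["ee_rot"],o["force"],o["ft_torque"],o["width"])
s=arm.get_image("side")[:,:,::-1];t=arm.get_image("top")[:,:,::-1]
for n,im,z in(("side",s,.1),("top",t,.1)):
    cv2.imwrite(f"pics/l_{n}.png",im)
    hsv=cv2.cvtColor(np.ascontiguousarray(im),cv2.COLOR_BGR2HSV)
    red=((hsv[...,0]<6)|(hsv[...,0]>174))&(hsv[...,1]>150)&(hsv[...,2]>70)
    k,l,st,ce=cv2.connectedComponentsWithStats(red.astype(np.uint8))
    print(n,[(st[i].tolist(),ce[i].round(1).tolist()) for i in range(1,k) if st[i,4]>20])
R=Rn.from_rotvec(o["ee_rot"]).as_matrix()
# predicted handle ends if held flat: tool -x is pliers +x
g=p+R@[0,0,-.0305]+[0,0,.006]
for y in(-.035,.035):
    e=g+R@[.11,y,0];print(px("side",e).round(1),px("top",e).round(1))
E
```

```text
[ 0.50819663 -0.33341087  0.06644887] [ 2.19798148e-01  3.13366535e+00 -3.33370807e-04] [ 0.37889567  0.3909722  -1.65213516] [ 0.0323816  -0.16854001  0.03704152] 0.25633917929613
side [([530, 75, 80, 14, 437], [569.6, 83.2]), ([536, 88, 72, 16, 544], [572.2, 96.1]), ([544, 105, 57, 35, 1188], [572.1, 120.6]), ([179, 129, 7, 12, 45], [181.0, 134.5]), ([557, 139, 32, 22, 378], [571.8, 149.9]), ([182, 143, 7, 11, 26], [185.8, 147.3]), ([353, 173, 22, 6, 75], [363.5, 176.1]), ([351, 182, 24, 7, 89], [362.8, 184.3]), ([348, 225, 6, 11, 23], [350.3, 230.1]), ([334, 228, 10, 12, 32], [338.8, 233.0])]
top [([385, 282, 20, 10, 42], [394.6, 286.3]), ([388, 300, 22, 4, 44], [398.5, 301.6]), ([455, 308, 13, 33, 160], [461.0, 324.7]), ([481, 311, 6, 34, 143], [483.7, 327.1])]
[372.  175.1] [483.9 342.2]
[372.6 185.4] [455.4 337.8]
```

Call:
send_rows:
  increments:
    - [1.5,[0,0,-0.5],[0,0,-0.144]]
    - [1.5,[0,0,0],[0,0,-0.144]]
    - [1.5,[-0.5,3,0],[0,0,0]]
    - [1.5,[-0.5,4,0],[0,0,0]]
    - [1.5,[-0.5,4,0],[0,0,0]]

```text
clock: 9.8
position: [0.5064, -0.2215, 0.0695]
ee_rot: [0.23, -3.133, -0.0]
force: [1.6, 0.3, -1.5]
width: 0.255
gripper_force: 44.9
```

Call:
send_rows:
  increments:
    - [1.5,[-0.5,4,0],[0,0,0]]
    - [1.5,[-0.5,4,0],[0,0,0]]
    - [1.5,[-0.5,4,0],[0,0,0]]
    - [1.5,[-0.5,4,0],[0,0,0]]
    - [1.5,[-0.5,4,0],[0,0,0]]

```text
clock: 10.3
position: [0.5017, -0.0193, 0.0698]
ee_rot: [-0.232, 3.133, -0.0]
force: [0.9, -0.4, -1.5]
width: 0.26
gripper_force: 44.9
```

Call:
send_rows:
  increments:
    - [1.5,[-0.5,4,0],[0,0,0]]
    - [1.5,[-0.5,3,0],[0,0,0]]
    - [1.5,[0,2,3],[0,0,0]]
    - [1.5,[0,0,3],[0,0,0]]
    - [1.5,[0,0,0],[0,0,0]]

```text
clock: 10.8
position: [0.4958, 0.0699, 0.007]
ee_rot: [0.235, -3.127, 0.001]
force: [-1.3, -1.6, -1.0]
width: 0.256
gripper_force: 45.0
```

Call:
send_rows:
  increments:
    - [1.5,[0,0,1.5],[0,0,0]]
    - [1.5,[0,0,1],[0,0,0]]
    - [1.5,[0,0,0.4],[0,0,0]]
    - [1.5,[0,0,0.2],[0,0,0]]
    - [1.5,[0,0,0],[0,0,0]]

```text
clock: 11.3
position: [0.499, 0.0695, -0.0209]
ee_rot: [-0.232, 3.133, 0.0]
force: [0.0, -0.5, -1.5]
width: 0.258
gripper_force: 45.0
```

Call:
send_rows:
  increments:
    - [1.5,[0,0,0.2],[0,0,0]]
    - [1.5,[0,0,0.2],[0,0,0]]
    - [1.5,[0,0,0],[0,0,0]]

```text
clock: 11.6
position: [0.4987, 0.0697, -0.0253]
ee_rot: [0.232, -3.133, -0.0]
force: [0.7, 0.5, -1.7]
width: 0.254
gripper_force: 45.0
```

Call:
send_rows:
  increments:
    - [1.5,[0,0,0.15],[0,0,0]]
    - [1.5,[0,0,0.1],[0,0,0]]
    - [1.5,[0,0,0],[0,0,0]]

```text
clock: 11.9
position: [0.4989, 0.0698, -0.0273]
ee_rot: [-0.232, 3.133, 0.0]
force: [-2.6, -0.2, 8.0]
width: 0.256
gripper_force: 45.0
```

Call:
send_rows:
  increments:
    - [3.5,[0,0,0],[0,0,0]]
    - [5,[0,0,0],[0,0,0]]
    - [6,[0,0,0],[0,0,0]]
    - [8.6,[0,0,-2],[0,0,0]]
    - [8.6,[0,0,-2.5],[0,0,0]]
  force: 8

```text
clock: 12.4
position: [0.4977, 0.0695, 0.0168]
ee_rot: [0.232, -3.13, 0.001]
force: [0.9, 0.1, 0.4]
width: 0.646
gripper_force: 0.0
```

Call:
send_rows:
  increments:
    - [8.6,[3.5,0,0],[0,0,0]]
    - [8.6,[2,0,0],[0,0,0]]
    - [8.6,[0,0,0],[0,0,0]]

```text
clock: 12.7
position: [0.441, 0.0609, 0.0171]
ee_rot: [0.232, -3.13, 0.0]
force: [0.1, 0.2, -0.6]
width: 0.898
gripper_force: 0.0
```

```bash
cat > m.py <<'E'
from h import *
o=arm.observe();p=o["position"];R=Rn.from_rotvec(o["ee_rot"]).as_matrix()
print(p,o["ee_rot"],o["force"],o["width"],"pliers-x yaw",np.arctan2(-R[1,0],-R[0,0]))
def red(n,z,roi,mn=8):
    im=np.ascontiguousarray(arm.get_image(n));h=cv2.cvtColor(im,cv2.COLOR_RGB2HSV)
    m=(((h[...,0]<6)|(h[...,0]>174))&(h[...,1]>140)&(h[...,2]>60)).astype(np.uint8)
    a=np.zeros_like(m);x0,x1,y0,y1=roi;a[y0:y1,x0:x1]=m[y0:y1,x0:x1]
    k,l,st,ce=cv2.connectedComponentsWithStats(a);out=[]
    for i in range(1,k):
        if st[i,4]>=mn:
            pts=np.argwhere(l==i)[:,::-1].astype(np.float32)
            W=np.array([pl(n,*q,z)[:2] for q in pts]);c=W.mean(0)
            e,v=np.linalg.eigh(np.cov(W.T));d=v[:,1]*np.sign(v[0,1]);s=(W-c)@d
            print(n,st[i].tolist(),"c",c.round(4),"yaw",np.arctan2(d[1],d[0]).round(3),"len",np.ptp(s).round(4),"ends",(c+d*s.min()).round(4),(c+d*s.max()).round(4))
            out.append((c,d,s.min(),s.max()))
    return out
E
python3 - <<'E'
from m import *
for n in("top","side"):
    for X in([.38,.09,.018],[.38,.02,.018],[.55,.08,.018]):print(n,px(n,X).round())
red("top",.012,(240,360,270,370));red("side",.012,(300,500,220,350))
E
```

```text
[0.44102584 0.06092997 0.01710184] [ 2.32394288e-01 -3.13008414e+00  4.48303349e-04] [ 0.0783388   0.18534737 -0.6054951 ] 0.8982964405278256 pliers-x yaw 0.148218711389113
top [303. 344.]
top [330. 344.]
top [308. 278.]
side [401. 278.]
side [396. 262.]
side [342. 279.]
side [348, 225, 6, 11, 22] c [ 0.4939 -0.1597] yaw -1.471 len 0.0569 ends [ 0.4911 -0.1315] [ 0.4968 -0.1882]
side [334, 228, 10, 12, 34] c [ 0.5334 -0.1456] yaw -1.188 len 0.0658 ends [ 0.5209 -0.1147] [ 0.5455 -0.1757]
side [369, 267, 12, 7, 46] c [0.4497 0.042 ] yaw 0.181 len 0.0328 ends [0.4324 0.0389] [0.4647 0.0448]
side [373, 277, 29, 7, 150] c [0.4211 0.0889] yaw 0.002 len 0.0835 ends [0.3788 0.0888] [0.4623 0.089 ]
```

Call:
send_rows:
  increments:
    - [8.6,[-0.35,0,1.5],[0,0,0]]
    - [8.6,[0,0,1.5],[0,0,0]]
    - [8.6,[0,0,1],[0,0,0]]
    - [8.6,[0,0,0.4],[0,0,0]]
    - [8.6,[0,0,0],[0,0,0]]
  force: 12

```text
clock: 13.3
position: [0.4478, 0.0621, -0.0273]
ee_rot: [0.232, -3.132, 0.0]
force: [0.0, -0.2, -0.0]
width: 0.937
gripper_force: 0.0
```

Call:
send_rows:
  increments:
    - [6.5,[0,0,0],[0,0,0]]
    - [6,[0,0,0],[0,0,0]]
    - [5.5,[0,0,0],[0,0,0]]
    - [5.25,[0,0,0],[0,0,0]]
    - [5.25,[0,0,0],[0,0,0]]

```text
clock: 13.8
position: [0.448, 0.0621, -0.0265]
ee_rot: [-0.233, 3.132, 0.0]
force: [-1.0, -0.8, 4.9]
width: 0.587
gripper_force: 9.2
```

Call:
send_rows:
  increments:
    - [5.25,[0,0,0],[0,0,0]]
    - [5.2,[0,0,0],[0,0,0]]

```text
clock: 14.0
position: [0.448, 0.0621, -0.0265]
ee_rot: [-0.232, 3.133, 0.0]
force: [-1.0, 0.1, 6.1]
width: 0.569
gripper_force: 9.9
```

Call:
send_rows:
  increments:
    - [5.2,[0,0,-0.5],[0,0,0]]
    - [5.2,[0,0,-1.5],[0,0,0]]
    - [5.2,[0,0,-3],[0,0,0]]
    - [5.2,[0,0,-3],[0,0,0]]
    - [5.2,[0,0,0],[0,0,0]]

```text
clock: 14.5
position: [0.45, 0.0626, 0.0563]
ee_rot: [-0.232, 3.128, 0.002]
force: [0.7, 0.7, -1.8]
width: 0.57
gripper_force: 7.7
```

```bash
python3 - <<'E'
from m import *
t=arm.get_image("top");cv2.imwrite("pics/t8.png",t[:,:,::-1]);s=arm.get_image("side");cv2.imwrite("pics/s8.png",s[:,:,::-1])
print(o["ft_torque"])
red("side",p[2]+.0305+.01,(300,500,200,320))
red("top",p[2]+.0305+.015,(240,400,240,400),5)
for n,im,z in(("top",t,.066),("side",s,.062)):
    h=cv2.cvtColor(np.ascontiguousarray(im),cv2.COLOR_RGB2HSV)
    q=px(n,[.6415,.156,.062]).astype(int)
    m=np.zeros(h.shape[:2],np.uint8);sl=np.s_[q[1]-22:q[1]+22,q[0]-22:q[0]+22]
    m[sl]=((h[...,0]>4)&(h[...,0]<19)&(h[...,1]>200)&(h[...,2]>90))[sl]
    k,l,st,ce=cv2.connectedComponentsWithStats(m)
    for i in range(1,k):
        if st[i,4]>10:print(n,"orange",st[i],pl(n,*ce[i],z).round(4))
    if n=="top":
        x0,y0=q[0]-12,q[1]-16
        for r in range(y0,y0+34):print(r,x0,''.join('#' if m[r,c] else ('w' if im[r,c].min()>200 else '.') for c in range(x0,x0+28)))
E
```

```text
[0.44996831 0.06257527 0.05632578] [-2.31648845e-01  3.12765511e+00  1.78784521e-03] [ 0.68636358  0.68728614 -1.80973795] 0.5704158232455967 pliers-x yaw 0.14785742081154793
[0.06995209 0.00938145 0.0417221 ]
side [348, 225, 6, 11, 22] c [ 0.5118 -0.0464] yaw -1.471 len 0.0516 ends [ 0.5092 -0.0209] [ 0.5144 -0.0722]
side [334, 228, 10, 12, 34] c [ 0.5476 -0.0336] yaw -1.188 len 0.0596 ends [ 0.5363 -0.0056] [ 0.5586 -0.0609]
side [371, 248, 6, 5, 17] c [0.4599 0.055 ] yaw -1.331 len 0.0183 ends [0.4582 0.0621] [0.4625 0.0444]
side [389, 255, 15, 6, 57] c [0.4027 0.0927] yaw 0.18 len 0.0455 ends [0.3803 0.0886] [0.425  0.0968]
side [375, 257, 3, 5, 13] c [0.4597 0.0939] yaw 1.487 len 0.0171 ends [0.4589 0.0844] [0.4604 0.1014]
top [385, 284, 15, 8, 30] c [ 0.5248 -0.1301] yaw -1.14 len 0.0389 ends [ 0.5167 -0.1123] [ 0.533  -0.1477]
top [388, 301, 12, 3, 22] c [ 0.4892 -0.1334] yaw -1.437 len 0.0276 ends [ 0.4874 -0.1197] [ 0.491  -0.1471]
top orange [281 241   4  10  17] [0.6315 0.1444 0.066 ]
225 266 ............................
226 266 ............................
227 266 .......
[... 525 characters left out ...]
...#..........
242 266 .................#..........
243 266 .................##.........
244 266 ................###.........
245 266 ...............###..........
246 266 ..........####.###..........
247 266 ...........###..#...........
248 266 ...........#....#...........
249 266 .................#..........
250 266 .................#..........
251 266 ............................
252 266 ..................#.........
253 266 ............................
254 266 ............................
255 266 ............................
256 266 ............................
257 266 ............................
258 266 ............................
side orange [305 283  19  12  96] [0.6366 0.1624 0.062 ]
```

```bash
python3 - <<'E'
from m import *
t=cv2.imread("pics/t8.png");s=cv2.imread("pics/s8.png")
print("A top",pl("top",275,235,.165))
g=s.min(2)
q=px("side",[.642,.156,.165]).astype(int);print("side pred",q)
for r in range(q[1]-6,q[1]+8):print(r,q[0]-8,g[r,q[0]-8:q[0]+10])
h=cv2.cvtColor(t,cv2.COLOR_BGR2HSV)
b=px("top",[.6415,.156,.062])
print("lug tips pred L,R", [px("top",[.6415-.034*.989-y*.1475,.156-.034*.1475+y*.989,.066]).round(1) for y in(.0125,-.0125)],"axis",b.round(1))
for r in range(238,260):print(r,' '.join(f"{h[r,c,0]:3d}/{h[r,c,1]:3d}/{h[r,c,2]:3d}" for c in range(271,288,1)))
E
```

```text
[0.44700509 0.06198814 0.05241582] [ 2.32521311e-01 -3.13155426e+00  3.43965126e-04] [ 0.06877327 -0.16812549 -1.51574826] 0.5651054183176418 pliers-x yaw 0.14823008563020829
A top [0.64259296 0.15588588 0.165     ]
side pred [310 258]
252 302 [123 126 127 124 115 113 120 120 119 112 111 119 116 114 113 114 110 108]
253 302 [114 117 124 123 121 116 119 129 128 121 119 124 118 114 117 114 128 121]
254 302 [115 117 124 125 124 119 125 130 128 127 126 124 120 121 122 119 141 131]
255 302 [118 128 128 122 119 115 118 114 110 118 119 124 123 124 121 130 132 130]
256 302 [119 121 121 124 116 107 130 142 166 179 150 127 125 121 116 123 132 131]
257 302 [118 117 121 125 112 154 204 222 214 204 207 211 154 121 120 119 122 125]
258 302 [120 119 121 116 154 219 215 179 138 114 209 231 195 132 121 119 116 126]
259 302 [122 118 120 112 188 227 222 107   0   0 196 233 210 143 120 125 120 120]
260 302 [120 120 126 123 138 215 240 199 166 171 226 235 171 127 127 124 123 124]
261 302 [121 123 131 128  93 160 190 223 241 232 217 177 121 118 129 123 121 123]
262 302 [122 122 126 129 113  80  94 158 173
[... 4243 characters left out ...]
/175  19/116/181  21/114/166  21/112/160  20/121/150  20/122/151  19/117/161
257  18/ 96/151  20/107/157  20/112/173  20/114/196  20/118/190  19/122/182  19/122/218  20/122/224  19/124/187  20/121/167  20/117/215  20/118/218  19/120/194  20/118/184  20/121/166  19/124/156  20/124/167
258  22/118/238  22/119/241  23/111/244  24/105/245  23/111/242  22/116/237  21/116/236  19/123/219  20/120/176  20/117/165  19/119/193  21/114/231  22/114/240  21/117/235  19/124/207  19/125/169  20/126/160
259  23/117/242  23/121/243  23/118/243  24/108/245  24/106/245  23/106/244  22/109/240  21/114/237  20/122/207  20/119/173  20/116/222  23/108/240  22/111/241  21/114/241  21/114/235  20/122/211  20/121/177
```

Call:
send_rows:
  increments:
    - [5.2,[-1,2.2,0],[0,0,0]]
    - [5.2,[-1,2.2,0],[0,0,0]]
    - [5.2,[-1,2,1],[0,0,0]]
    - [5.2,[0,0,1.6],[0,0,0]]
    - [5.2,[0,0,0],[0,0,0]]

```text
clock: 15.2
position: [0.4658, 0.1297, 0.0246]
ee_rot: [0.234, -3.128, 0.002]
force: [-1.0, -0.5, -1.2]
width: 0.567
gripper_force: 7.7
```

```bash
python3 - <<'E'
from m import *
t=arm.get_image("top");cv2.imwrite("pics/t9.png",t[:,:,::-1]);s=arm.get_image("side");cv2.imwrite("pics/s9.png",s[:,:,::-1])
X=-R[:,0];Y=np.array([-X[1],X[0],0]);g=p+[0,0,.0305+.006]
a=cv2.resize(t[215:295,245:325][:,:,::-1],None,fx=4.9,fy=4.9,interpolation=cv2.INTER_CUBIC)
b=cv2.resize(s[240:320,290:370][:,:,::-1],None,fx=4.9,fy=4.9,interpolation=cv2.INTER_CUBIC)
for n,im,o0 in(("top",a,(245,215)),("side",b,(290,240))):
    for d,w in((.1064,.0155),(.1064,-.0155),(.0514,0)):
        q=g+X*d+Y*w;u=(px(n,q)-o0+.5)*4.9;cv2.circle(im,tuple(int(k) for k in u),2,(0,255,0),-1)
    M=[.642-.034*.989,.156-.034*.1475,.062]
    u=(px(n,M)-o0+.5)*4.9;cv2.circle(im,tuple(int(k) for k in u),2,(255,0,255),-1)
cv2.imwrite("pics/c8.png",np.hstack([a,b]))
E
```

```text
[0.46580673 0.12968816 0.02456746] [ 2.34270761e-01 -3.12769331e+00  2.40268820e-03] [-0.97116861 -0.46348371 -1.21979149] 0.5665218000613939 pliers-x yaw 0.1495219701394054
```

View pics/c8.png

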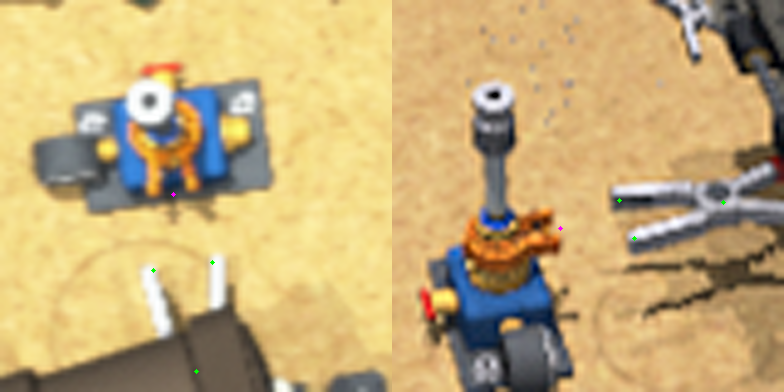

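The top crop shows jaw tips at (149,266) and (219,258), gape about 31 mm, and in line with the lug tips at (154,188) and (192,184). The side crop shows the jaws at lug height, flat and about 1–2 mm low. Advancing.

Call:
send_rows:
  increments:
    - [5.2,[-1,0,-0.15],[0,0,0]]
    - [5.2,[-1,0,0],[0,0,0]]
    - [5.2,[-0.8,0,0],[0,0,0]]
    - [5.2,[0,0,0],[0,0,0]]

```text
clock: 15.7
position: [0.4978, 0.1342, 0.0292]
ee_rot: [-0.231, 3.131, 0.001]
force: [0.4, 0.3, -1.1]
width: 0.567
gripper_force: 7.7
```

Call:
send_rows:
  increments:
    - [5.2,[-0.6,0,0],[0,0,0]]
    - [5.2,[-0.6,0,0],[0,0,0]]
    - [5.2,[-0.4,0,0],[0,0,0]]
    - [5.2,[0,0,0],[0,0,0]]

```text
clock: 16.1
position: [0.5122, 0.1365, 0.0287]
ee_rot: [-0.232, 3.132, 0.0]
force: [-0.4, -0.5, -1.6]
width: 0.569
gripper_force: 7.7
```

```bash
python3 - <<'E'
from m import *
t=arm.get_image("top");s=arm.get_image("side");cv2.imwrite("pics/t10.png",t[:,:,::-1]);cv2.imwrite("pics/s10.png",s[:,:,::-1])
print(o["ft_torque"])
h=cv2.cvtColor(t,cv2.COLOR_RGB2HSV)
def ch(v):
    H,S,V=(int(k) for k in v)
    if S<60 and V>150:return 'w'
    if H<22 and S>160:return 'o'
    if 95<H<120 and S>90:return 'b'
    return '.' if V>110 else ' '
for r in range(236,275):print(r,''.join(ch(h[r,c]) for c in range(262,302)))
hs=cv2.cvtColor(s,cv2.COLOR_RGB2HSV)
for r in range(272,305):print(r,''.join(ch(hs[r,c]) for c in range(295,360)))
E
```

```text
[0.51223735 0.13645023 0.02871073] [-2.32277638e-01  3.13247985e+00  1.39404019e-04] [-0.42882    -0.50514746 -1.63910701] 0.5692484331636445 pliers-x yaw 0.14803178760487876
[0.10325205 0.0261718  0.00145858]
236 ......bbbwwww.wwwwwoo..bbbbb..wwwwwww...
237 wwww..bbbwwwwwwwww.ooo..bbbb .wwwww.....
238 wwwww.bbb.wwwwwwww..ooo.bbbb..wwwww.w...
239 wwwww.bbbwwwwwwww.b..oo.bbb.............
240 wwww..bbb....w..  b..oo..bbb............
241 wwww..bbb.oo.     b..ooo.bbb............
242 .......bb.oo..bbbbb..ooo bbb............
243    ...wbb.oo...bbb..oooo bbbw..... .....
244   .....bbw.oo......oooo.bbbb..oo.  .....
245   ......bbwooooo.oooooo bbbbb..   ......
246    .....bbb.o.oooooooo bbbbbb    .......
247 .  ....bbbbb.ooooooooo bbbbbbb .........
248        bbbbb..ooooo.oo.b.bbbbb..........
249 ..     bbbbbb.oo.   .o.www.bbb..........
250 w.    .bbbbbb.o.. bb.o.wwwwbbb..........
251      ..bb.www.oo bbb.oowwww b  .........
252      ...bwwww.oo bbb oowwww    .........
253     .....wwww.oo bb  oo.w.     .........
254  .........www.oo             ...........
255 ..........wwww               ..
[... 2471 characters left out ...]
   
295 ...  . bbb oo.oooooo . bb .........................    ......    
296 ....  bbbbboo...   .oo bbb..............   ....       .......    
297 ....  bbbbb.ooo.oooooo bbb             ..           .........    
298 ....   bbbbb oooooooobbbbbb... .............        ..........   
299 .o......bbbbb   oo .bbbbbbb..................          .   ..    
300 .oo......bbbbbbbbbbbbbbbbbb .................                    
301 .oo......bbbbbbbbbbbbbbbbbbb................    ..............   
302 .o.o..oo.bbbbbbbbbbbbbbbbbb ...............   ................   
303 ..oooo.o bbbbbbbbbbbbbbbbbbb..............  ..................   
304 ..oo..  bbbbbbbbbbbbbbbbbbbb     ...     .....................
```

Call:
send_rows:
  increments:
    - [4.8,[0,0,0.15],[0,0,0]]
    - [4.5,[0,0,0],[0,0,0]]
    - [4.2,[0,0,0],[0,0,0]]
    - [4.0,[0,0,0],[0,0,0]]
    - [3.9,[0,0,0],[0,0,0]]
  force: 20

```text
clock: 16.7
position: [0.508, 0.1357, 0.0263]
ee_rot: [0.233, -3.127, 0.002]
force: [-7.8, -0.6, -0.6]
width: 0.432
gripper_force: 17.0
```

Call:
send_rows:
  increments:
    - [3.7,[-0.2,0,0],[0,0,0]]
    - [3.6,[0,0,0],[0,0,0]]
    - [3.5,[0,0,0],[0,0,0]]
    - [3.5,[0,0,0],[0,0,0]]
  force: 23

```text
clock: 17.1
position: [0.514, 0.1367, 0.0274]
ee_rot: [-0.232, 3.132, 0.0]
force: [-0.0, -0.3, -0.8]
width: 0.384
gripper_force: 13.9
```

Call:
send_rows:
  increments:
    - [4,[0,0,0],[0,0,0]]
    - [4.6,[0,0,0],[0,0,0]]
    - [5.2,[0,0,0],[0,0,0]]
    - [5.2,[0,0,0],[0,0,0]]
  force: 12

```text
clock: 17.5
position: [0.5136, 0.1366, 0.0272]
ee_rot: [-0.232, 3.133, 0.0]
force: [0.7, 0.6, -1.6]
width: 0.561
gripper_force: 7.7
```

```bash
python3 - <<'E'
from m import *
t=arm.get_image("top")
h=cv2.cvtColor(t,cv2.COLOR_RGB2HSV)
def ch(v):
    H,S,V=(int(k) for k in v)
    if S<60 and V>150:return 'w'
    if H<22 and S>160:return 'o'
    if 95<H<120 and S>90:return 'b'
    return '.' if V>110 else ' '
for r in range(240,262):print(r,''.join(ch(h[r,c]) for c in range(262,302)))
E
```

```text
[0.5135608  0.13659806 0.02721774] [-2.32330635e-01  3.13291249e+00  7.05829505e-05] [ 0.70134633  0.55064912 -1.55273152] 0.5606569029016882 pliers-x yaw 0.14804507886899976
240 wwww..bbbbw..w..  b..oowbbbb............
241 wwww..bbbb.o.     b..oo.bbbb............
242 .......bbb.o..bbbbb .oo.bbbb............
243    ...wbbb.o...bbb..ooo.bbbbw..... .....
244   .....bbbw.o......oooo bbbb..o..  .....
245   ......bb..oooooooooo. bbbbb..   ......
246    .....bbb..ooooooooo bbbbbb    .......
247    ....bbbbbw.ooooooo bbbbbbbb .........
248        bbbbbbb.ooooo.bb.w.bbbb..........
249 ..     bbbbbbbb.oooo.bbwww.bbb..........
250 ..    .bbb..bbb.ooooo .wwwwbbb..........
251      ..bbwww.bb..oooo .wwww b  .........
252      ...bwwwwb...oooo  www.    .........
253     .....wwww  oooooo          ...w.....
254  .........www. .oo            ..........
255 ..........wwww                ..........
256 ..........wwww                 .........
257 ....  .....www.                .........
258 ............w.          .. .    ........
259 ...........            . . .    ........
260 ........             ...         .......
261 .....                  .         .......
```

Call:
send_rows:
  increments:
    - [5.2,[0.8,0,0],[0,0,0]]
    - [5.2,[2,0,0],[0,0,0]]
    - [5.2,[3,0,0],[0,0,0]]
    - [5.2,[1.5,-1,1],[0,0,0]]
    - [5.2,[0,-1,1.5],[0,0,0]]

```text
clock: 18.05
position: [0.4414, 0.1058, 0.0024]
ee_rot: [0.235, -3.132, -0.0]
force: [0.9, -0.1, -1.7]
width: 0.569
gripper_force: 7.7
```

Call:
send_rows:
  increments:
    - [5.2,[0,0,1.2],[0,0,0]]
    - [5.2,[0,0,0.6],[0,0,0]]
    - [5.2,[0,0,0.3],[0,0,0]]
    - [5.2,[0,0,0.2],[0,0,0]]
    - [5.2,[0,0,0],[0,0,0]]

```text
clock: 18.55
position: [0.4444, 0.1063, -0.0207]
ee_rot: [-0.233, 3.133, 0.0]
force: [-0.0, -0.7, -2.1]
width: 0.567
gripper_force: 7.7
```

Call:
send_rows:
  increments:
    - [5.2,[0,0,0.3],[0,0,0]]
    - [5.2,[0,0,0.2],[0,0,0]]
    - [5.2,[0,0,0.1],[0,0,0]]
    - [5.2,[0,0,0],[0,0,0]]

```text
clock: 18.95
position: [0.4445, 0.1061, -0.0266]
ee_rot: [-0.232, 3.133, 0.0]
force: [-0.4, -0.4, 2.8]
width: 0.573
gripper_force: 7.4
```

Call:
send_rows:
  increments:
    - [5.6,[0,0,0],[0,0,0]]
    - [6.2,[0,0,0],[0,0,0]]
    - [7.2,[0,0,0],[0,0,0]]
    - [8.6,[0,0,0],[0,0,0]]
    - [8.6,[0,0,0],[0,0,0]]

```text
clock: 19.45
position: [0.4442, 0.106, -0.0269]
ee_rot: [0.232, -3.133, 0.0]
force: [0.3, -0.3, 0.1]
width: 0.887
gripper_force: 0.0
```

Call:
send_rows:
  increments:
    - [8.6,[0,0,-1],[0,0,0]]
    - [8.6,[0,0,-3],[0,0,0]]
    - [8.6,[0,0,-4],[0,0,0]]
    - [8.6,[0,0,-4],[0,0,0]]
    - [8.6,[0,0,-4],[0,0,0]]

```text
clock: 19.95
position: [0.4438, 0.1058, 0.1355]
ee_rot: [-0.232, 3.133, 0.0]
force: [0.9, 0.6, -0.7]
width: 0.94
gripper_force: 0.0
```

Call:
send_rows:
  increments:
    - [8.6,[0,-4,-1],[0,0,0]]
    - [8.6,[0,-4,0],[0,0,0]]
    - [8.6,[0,-4,0],[0,0,0]]
    - [8.6,[0,-4,0],[0,0,0]]
    - [8.6,[0,-4,0],[0,0,0]]

```text
clock: 20.45
position: [0.4736, -0.0933, 0.1441]
ee_rot: [-0.233, 3.132, 0.0]
force: [1.1, -0.2, -0.4]
width: 0.936
gripper_force: 0.0
```

```bash
python3 - <<'E'
from m import *
t=arm.get_image("top");cv2.imwrite("pics/t11.png",t[:,:,::-1]);s=arm.get_image("side");cv2.imwrite("pics/s11.png",s[:,:,::-1])
s0=cv2.cvtColor(cv2.imread("pics/side0.png"),cv2.COLOR_BGR2RGB)
red("top",.012,(240,360,260,370));red("side",.012,(300,500,220,350))
o=arm.observe();print(o["force"],o["gripper_force"],o["width"])
a=cv2.resize(s[160:320,200:420][:,:,::-1],(786,572),interpolation=cv2.INTER_CUBIC);cv2.imwrite("pics/c9.png",a)
h=cv2.cvtColor(t,cv2.COLOR_RGB2HSV)
def ch(v):
    H,S,V=(int(k) for k in v)
    if S<60 and V>150:return 'w'
    if H<22 and S>160:return 'o'
    if 95<H<120 and S>90:return 'b'
    return '.' if V>110 else ' '
for r in range(228,262):print(r,''.join(ch(h[r,c]) for c in range(262,302)))
E
```

```text
[ 0.47359931 -0.09328919  0.1440777 ] [-2.32685444e-01  3.13221992e+00  3.28841278e-04] [ 1.14323896 -0.24157602 -0.36789209] 0.9364479340497169 pliers-x yaw 0.14830295038610744
top [304, 312, 11, 30, 81] c [0.4236 0.074 ] yaw 0.317 len 0.0786 ends [0.3871 0.062 ] [0.4618 0.0865]
top [287, 314, 4, 32, 93] c [0.416  0.1288] yaw -0.013 len 0.0799 ends [0.3766 0.1293] [0.4564 0.1283]
side [348, 225, 6, 11, 22] c [ 0.4939 -0.1597] yaw -1.471 len 0.0569 ends [ 0.4911 -0.1315] [ 0.4968 -0.1882]
side [334, 228, 10, 12, 36] c [ 0.5339 -0.146 ] yaw -1.178 len 0.0658 ends [ 0.5209 -0.1147] [ 0.5461 -0.1755]
side [373, 272, 25, 12, 114] c [0.4249 0.0777] yaw 0.351 len 0.0797 ends [0.3854 0.0633] [0.4603 0.0907]
side [377, 288, 29, 7, 142] c [0.4185 0.133 ] yaw 0.001 len 0.0821 ends [0.3767 0.133 ] [0.4589 0.1331]
[0.36588915 0.90689542 0.31686601] 0.0 0.9393933760366294
228 ...............ooooo....................
229 ............ooooooo.....................
230 ........................................
231 ...........wwww...o...............w.....
232 ..........wwwwwww.......www.............
233
[... 601 characters left out ...]
ooooooo bbbbbb    .......
247    ....bbbbbw.ooooooo bbbbbbbb .........
248        bbbbbbb.ooooo.bbbbbbbbb..........
249 ..     bbbbbbbb.oooo.bbbbbbbbb..........
250 ..    .bbbbbbbb.oooo. bbbbbbbb..........
251       .bbbbbbbb.ooooo bbbbbbb  .........
252      ...bbbbbb...oooo bbbb     .........
253     .....bbbbb oooooo          .........
254  ........ bb   .oo oo      .............
255 .........       .        ...............
256 ..........   . .........................
257 ........................................
258 ........................................
259 ........................................
260 ........................................
261 ........................................
```

The pliers lie flat on the bench, open, with both handles at the expected spots. The clip's lugs stay together, and the riser's coupler is still at its pressed-in position. Handing in.

```bash
python3 -c "
from cell import arm
print(arm.sign_off())"
```

```text
the job is handed in; nothing more can be done
None
```

The riser is pressed home, the clip is shut with the pliers, and the pliers lie flat on the bench, open and released; the job is handed in at about 20.5 s on the robot clock (no verdict was returned).

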